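Uncover the bead jig and shuttle it to the drill

TASK

Take the sheet-metal cover off the bead jig and set it down (do not drop it), right way up on a clear spot of the black mat. Then push the jig's carriage along its rail until it clicks into the station under the drill - the head with the feed lever, chuck and thin bit, not the one with the round polishing bob - and let go. Do not bump either machine head, and leave the pliers, the dish and the thread spool where they are.

Things in the scene. Friction and masses are not known exactly. Their poses are not given: they have to be found in the camera images.
- bed: Grey base plate of the slide, fixed to the bench, 12 mm thick, 700 mm long (y), from x = -60 to +135 mm. Origin: on the bench top, under the middle of the rail; y runs along the rail. The stations, one under each head, are at y = +220 and -220 mm. A notched index bar (12 mm wide, top 22 mm up) lies at x = -46 mm. Rubber end stops catch the carriage 17 mm past each station.
- carrier: Carriage: aluminium plate 74 mm (x) by 200 mm (y), its top 42 mm above the bench, sliding along its y. Origin: centre of the plate's top face; axes parallel to the bed's. In its middle a steel jig block 40 x 100 x 22 mm, four amber beads showing to 29 mm above the plate. Slides at about 1.2 N plus drag. Starts within 30 mm of mid-way between the stations, cover on.
- post_a (a point): Handle post of the carriage at its +y end (85 mm from the carriage's centre): upright steel cylinder 18 mm in diameter, 40 mm high on the plate, to push or grip the carriage by. This point: centre of the post's top, 82 mm above the bench.
- post_b (a point): The like handle post at the carriage's -y end (y = -85 mm). This point: centre of its top.
- plunger_knob (a point): Black 17 mm knob of the carriage's spring plunger, 46 mm to the robot's side of the plate's centre line (x = -46 mm, y = 0); this point is fixed to the carriage, 26 mm above the plate, where the knob's top is when seated. The plunger's ball drops some 2.5 mm into a station's notch, draws the carriage in from 4 mm off, then holds it against about 6 N; pushed harder it runs on past.
- cover: Loose sheet-aluminium cover over the jig: an upturned box 52 mm (x) by 112 mm (y) by 42 mm high, 3 mm walls, open below, about 0.18 kg, resting on the carriage plate with 3 mm play round the jig. Origin: centre of its open underside. Lift it straight up 30 mm or more to clear the beads. Left on, it would run into the drill bit.
- cover_grip (a point): Grip bar on top of the cover, black, 10 mm thick (the cover's x), 54 mm long (its y), 10 mm high, on two stalks with 16 mm free under it. This point: the bar's centre, 63 mm above the cover's origin.
- mat: Thin black work mat, fixed, 220 mm (x) by 480 mm (y), 4 mm thick, between the slide and the robot. Origin: centre of its underside, on the bench.
- drill_head: Drilling head: chuck, thin 4 mm bit, black belt guard and a feed lever on top; at either end of the slide. Origin: spindle axis, 12 mm above the bench; axes as the bed's. Head box 60 mm wide (y), x = -30 to 140, z = 165 to 235 mm; guard and lever to z = 300 (lever's ball to x = -60); column 30 mm thick at x = 105; bit tip at z = 78. The carriage is home when its origin has y = 0 in this frame.
- polish_head: Polishing head over the other station: head box, column and origin as the drilling head's, but no belt guard or lever: a round motor (56 mm in diameter, to z = 306 mm) stands on the spindle axis, and a pale round felt bob (36 mm in diameter, lowest point at z = 78 mm) is below.
- pliers: Bystander: red-handled pliers lying on the mat, about 155 mm long (handles reach x = -87 mm, jaws x = +70 mm), 62 mm wide over the handles, 15 mm high. Origin: at the mat's surface, near the pivot.
- dish: Bystander: small round brass dish of beads on the mat, 88 mm in diameter, 18 mm high. Origin: centre of its underside.
- spool: Bystander: spool of thread standing on the mat, tapered, 54 mm in diameter at the foot, 90 mm high. Origin: centre of its underside.

How it is judged:
By the outcome, as a careful person would: the job done as asked, in the order asked, and still so for the second after the job is handed in, with the robot touching nothing.
It also fails if it takes over 64 s, if anything falls off the work surface, if the arm or the gripper's body presses on something with over 40 N, if the wrist force passes 120 N, or if a joint passes its speed limit or range.

ROBOT

A 6-joint arm with a two-finger parallel gripper is mounted at the origin on the work surface. World frame = base frame: x ahead of the robot, y to its left, z up, the work surface at z = 0. Lengths are in m, angles in degrees, forces in N, time in s.
With the tool pointing down it reaches from about 0.35 to 0.875 m from the base axis. Payload 4.2 kg.
Tool frame: the origin (TCP) lies midway between the tips of the shut fingers; the grasp point (between the pads) lies 19 mm behind it; z points along the fingers, y is the line along which they close (so a half turn about z gives the same grasp; the last joint's range is limited). The gripper opens to 87 mm and grips with 3 to 60 N. Pads are 19 mm wide; open, the fingers measure 117 mm over their backs; the gripper's body (75 mm by 190 mm) begins 51 mm behind the grasp point.
Start: joints at [83.686, 22.042, 0.453, 0, -68.411, -14.817], TCP at [0.225, 0.583, 0.223] pointing down, gripper open.
Joint ranges: [-179.83, 179.83], [-69.29, 118.12], [-61.27, 80.66], [-181.25, 117.63], [-171.15, -9.14], [-177.46, 177.46]. Speed limits (degrees/s): [159.86, 159.86, 180, 180, 180, 180].

INTERFACE

Orientations are given as a 3x3 rotation matrix whose columns are the frame's x, y, z axes.
In Python, from station import * gives the robot as it stands.
- The arm moves only by the tool move_arm, never from a script. Its argument "targets" is text: rows parted by semicolons, each of 4 numbers parted by spaces: the shift along the world's x, y, z in units of 25 mm (1.0 is 25 mm), then the turn about the world's z in units of 5 degrees (1.0 is 5 degrees). In form: tx ty tz spin; .... A call has 1 to 10 rows; each row shifts and turns the commanded pose from where the row before left it; what a row does not reach is not made up. A row lasts 1/12 s, in which the tool goes at most 41.7 mm and 7.16 degrees, less where a joint would pass 70% of its speed; a pose out of reach is approached as far as the arm can. A call is refused whole if a number of a shift passes 1 or a number of a turn 1, either way. A call with a gripper value outside its range is refused whole. "gripper" is the finger opening in mm, from 0 to 87, set as the call begins (left out, the last holds). The fingers move at their own pace and stop on an object; the grip force is fixed at half the most. Time passes only in rows, so rows that do not move let the fingers close. It gives the time, the measured TCP pose, the force, the opening and the grip force at its end, in the units of the state.
- sense(): the state, without advancing time (a new reading comes with each control period).
- capture(name): name is "side" or "top" or "wrist"; returns a dict with "image" (400x640x3 uint8, blue, green, red), "fx", "fy", "cx", "cy" (pixels), "world_from_camera" (4x4, takes a point from camera to world coordinates); the wrist camera has in their place "hand_eye" (4x4, takes a point from camera to tool coordinates, whose origin is the TCP and whose axes are the flange's). Camera axes: x right, y up, looking along -z (the intrinsics and any distortion apply to the point x, -y, -z); pixel columns grow to the right and rows downward; lengths in m; the calibration is good to about 2 mm. A picture is of the moment at which its call begins: read the wrist's pose just before it. There is no depth.
- finish_job(): hands the job in; it is judged then, once.
The state is a dict: "time_s": time; "joints": joint angles; "joint_velocities": joint speeds; "effort": joint torques, N m; "tcp_pos": TCP position; "ee_rot": TCP orientation; "wrist_force": force on the tool from outside, world axes, zero at the start; "moment": the same for the moment, N m; "gripper_width": opening from 0.0 (shut) to 1.0 (fully open); "gripper_force": force on a finger pad.
Only numpy, scipy, OpenCV 4.12 (cv2) and the standard library are available. Lean on these libraries where they do the work, as an engineer would, in place of code of your own. Each camera call takes 0.05 s, during which the arm holds its last target. There are 200 camera calls.

## Working session

There is one attempt and no reset: what is moved stays moved. The work goes in short steps, Python scripts to look and compute and a tool call to move; the robot and the scene stay as the last step left them, time stands still between calls to the robot, and variables do not carry over. Pictures are saved under pics/ and viewed, at most 10 in all, crops included, and the job is handed in when it is done.

Besides the shell and the picture viewer there is one more tool, called after ">>>" as name(argument=value, ...), one argument or row to a line, values as JSON. move_arm: Moves the arm, as the interface text tells. Its arguments: {"type":"object","properties":{"targets":{"type":"string"},"gripper":{"type":"number"}},"required":["targets"]}

```bash
mkdir -p pics; ls
python3 - <<'E'
from station import *
import cv2,numpy as np
s=sense();print(s['time_s'],s['tcp_pos'],np.round(s['ee_rot'],3).tolist())
for n in ('top','side'):
    c=capture(n);cv2.imwrite(f'pics/{n}0.png',c['image']);print(n,c['fx'],c['fy'],c['cx'],c['cy'],[k for k in c],np.round(c['world_from_camera'],4).tolist())
E
```

```text
pics
0.0 [0.22506586 0.58241684 0.22145637] [[0.933, -0.361, -0.001], [-0.361, -0.933, -0.002], [0.0, 0.002, -1.0]]
top 476.12034621779713 476.12034621779713 321.35343922673184 204.27157111021538 ['image', 'fx', 'fy', 'cx', 'cy', 'world_from_camera'] [[-0.0084, 0.9956, -0.0934, 0.4703], [-0.9995, -0.0112, -0.0296, 0.0177], [-0.0305, 0.0931, 0.9952, 0.9534], [0.0, 0.0, 0.0, 1.0]]
side 418.9547934327611 418.9547934327611 314.9637609715466 207.68042209456286 ['image', 'fx', 'fy', 'cx', 'cy', 'world_from_camera'] [[-0.9754, 0.1024, -0.195, 0.3884], [-0.2203, -0.4499, 0.8655, 0.6953], [0.0009, 0.8872, 0.4614, 0.4718], [0.0, 0.0, 0.0, 1.0]]
```

View pics/top0.png

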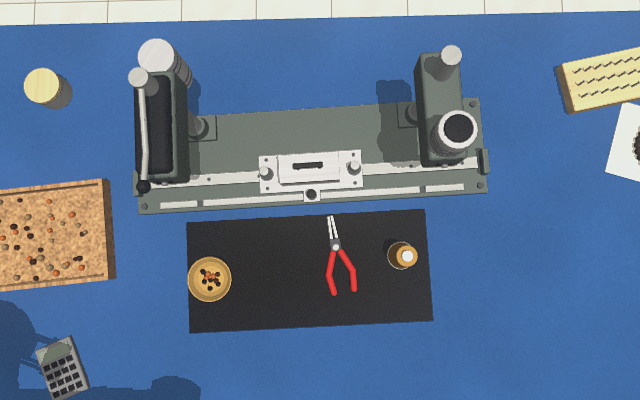

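View pics/side0.png

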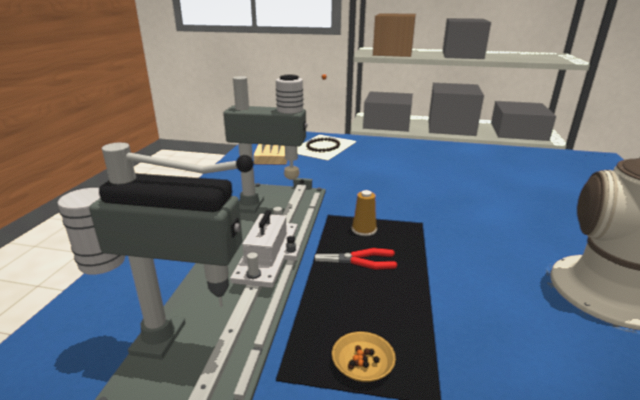

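The drill (belt guard, lever) is at the left of the top view around px (160,110), which is world +y. The polisher is at the right, around (450,120). The cover bar is at about (308,165), the posts at (265,173) and (354,168), and the knob at (311,194). The mat is clear between the dish (210,279) and the pliers (335,260).

```bash
cat > h.py <<'E'
from station import *
import cv2,numpy as np
def ray(c,u,v,M=None):
    M=c['world_from_camera'] if M is None else M
    M=np.array(M);d=M[:3,:3]@np.array([(u-c['cx'])/c['fx'],-(v-c['cy'])/c['fy'],-1.]);return M[:3,3],d
def onz(c,u,v,z,M=None):
    o,d=ray(c,u,v,M);return o+d*(z-o[2])/d[2]
def tri(r1,r2):
    (a,d),(b,e)=r1,r2
    s=np.linalg.lstsq(np.c_[d,-e],b-a,rcond=None)[0]
    p,q=a+s[0]*d,b+s[1]*e;return (p+q)/2,np.linalg.norm(p-q)
E
python3 - <<'E'
from h import *
np.set_printoptions(precision=4,suppress=True)
c=capture('top');im=c['image'];g=cv2.cvtColor(im,6);hsv=cv2.cvtColor(im,40)
def comps(m,roi,mn=15):
    x0,y0,x1,y1=roi;k=np.zeros_like(m);k[y0:y1,x0:x1]=m[y0:y1,x0:x1]
    return [q for q in cv2.findContours(k,0,2)[0] if cv2.contourArea(q)>mn]
dark=((hsv[...,2]<60)*255).astype(np.uint8)
for q in comps(dark,(285,155,335,178)):
    r=cv2.minAreaRect(q);print('bar',r,onz(c,*r[0],.110))
    b=cv2.boxPoints(r);e=np.array([onz(c,*p,.11) for p in b]);print(e)
for q in comps(dark,(300,180,322,204),10):
    r=cv2.minEnclosingCircle(q);print('knob',r,onz(c,*r[0],.068))
for q in comps(dark,(180,205,440,340),500):
    r=cv2.minAreaRect(q);print('mat',r,[onz(c,*p,.004) for p in cv2.boxPoints(r)])
red=((((hsv[...,0]<6)|(hsv[...,0]>174))&(hsv[...,1]>150)&(hsv[...,2]>120))*255).astype(np.uint8)
for q in comps(red,(300,205,440,340)):
    x,y,w,h=cv2.boundingRect(q);print('red',x,y,w,h,onz(c,x,y+h,.004),onz(c,x+w,y,.004))
print('dish',onz(c,210,279,.02),'dish edge R',onz(c,232,279,.02))
# bed front edge corners by eye
a=onz(c,139,213,.012);b=onz(c,488,192,.012);print('bed edge',a,b,np.degrees(np.arctan2(*(a-b)[:2])))
for n in((265,173),(354,168)):print('post',onz(c,*n,.082))
cv2.imwrite('pics/crop.png',cv2.resize(im[145:210,240:380],None,fx=5,fy=5,interpolation=cv2.INTER_CUBIC))
E
```

```text
mat ((307.45233154296875, 270.4718017578125), (111.18508911132812, 241.780517578125), 86.91781616210938) [array([0.5277, 0.3236, 0.004 ]), array([ 0.5487, -0.1605,  0.004 ]), array([ 0.3318, -0.1659,  0.004 ]), array([0.3085, 0.3076, 0.004 ])]
red 326 251 11 45 [0.378  0.0383 0.004 ] [0.466  0.0157 0.004 ]
red 338 249 19 43 [0.3857 0.0146 0.004 ] [ 0.4696 -0.024   0.004 ]
dish [0.4136 0.2645 0.02  ] dish edge R [0.4133 0.2212 0.02  ]
bed edge [0.5452 0.4119 0.012 ] [ 0.5792 -0.283   0.012 ] -2.806368100497077
post [0.6116 0.1478 0.082 ]
post [ 0.6187 -0.0173  0.082 ]
```

View pics/crop.png

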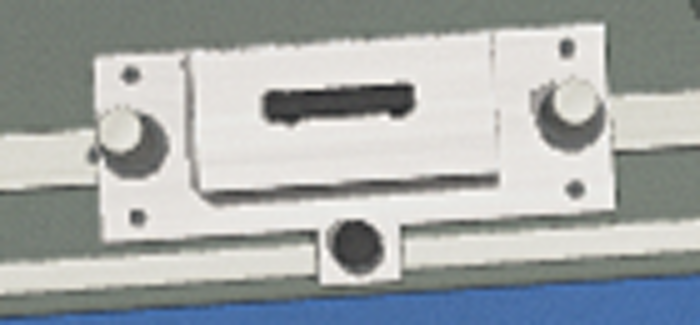

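The crop gives, in full-image pixels, the bar from (292.8,166.4) to (323,164.6), the post tops at (264,171) and (355.4,165), and the knob at (311.4,194).

Run:
```python
from h import *
np.set_printoptions(precision=4,suppress=True)
c=capture('top')
P={k:onz(c,*p,z) for k,p,z in (('bar1',(292.8,166.4),.11),('bar2',(323,164.6),.11),('barc',(307.8,165.4),.11),('pa',(264.2,170.8),.082),('pb',(355.3,164.8),.082),('knob',(311.4,194),.068))}
print(P)
for a,b in(('pa','pb'),('bar1','bar2')):
    d=P[a]-P[b];print(np.linalg.norm(d),np.degrees(np.arctan2(-d[0],d[1])))
t=np.radians(2.8);ex=np.array([np.cos(t),np.sin(t),0])
m=(P['pa']+P['pb'])/2;print('mid posts',m,'from knob',P['knob']+.046*ex)
# bed corners px: front-left, front-right
a=onz(c,139,213,.012);b=onz(c,488,192,.012);bm=(a+b)/2+.060*ex;print('bed mid',bm,'carriage y off',(m-bm)[:2]@[-np.sin(t),np.cos(t)])
```

```text
{'bar1': array([0.6183, 0.0935, 0.11  ]), 'bar2': array([0.6209, 0.0392, 0.11  ]), 'barc': array([0.6198, 0.0665, 0.11  ]), 'pa': array([0.6157, 0.1493, 0.082 ]), 'pb': array([ 0.6247, -0.0198,  0.082 ]), 'knob': array([0.5729, 0.0625, 0.068 ])}
0.16936298515459675 3.028696100306217
0.05435716905779816 2.6600876208562063
mid posts [0.6202 0.0648 0.082 ] from knob [0.6189 0.0648 0.068 ]
bed mid [0.6221 0.0674 0.012 ] carriage y off -0.0025480409001148374
```

>>> move_arm(
  targets="0.35 -1 0 -0.66;0.35 -1 0 -0.66;0.35 -1 0 -0.66;0.35 -1 0 -0.66;0.35 -1 0 -0.66;0.35 -1 0 -0.66;0.35 -1 0 -0.66;0.35 -1 0 -0.66;0.35 -1 0 -0.66;0.35 -1 0 -0.66",
  gripper=87,
)

```text
time_s: 1.03
tcp_pos: [0.3129, 0.3316, 0.2225]
ee_rot: [[0.584, -0.812, -0.0], [-0.812, -0.584, -0.0], [-0.0, 0.0, -1.0]]
wrist_force: [0.6, 0.4, -0.3]
gripper_width: 0.999
gripper_force: 0.0
```

>>> move_arm(
  targets="0.35 -1 0 -0.66;0.35 -1 0 -0.66;0.35 -1 0 -0.66;0.35 -1 0 -0.66;0.35 -1 0 -0.66;0.35 -1 0 -0.66;0.35 -1 0 -0.66;0.35 -1 0 -0.66;0.35 -1 0 -0.66;0.35 -1 0 -0.66",
)

```text
time_s: 1.87
tcp_pos: [0.4003, 0.0817, 0.2227]
ee_rot: [[0.047, -0.999, 0.0], [-0.999, -0.047, 0.0], [-0.0, -0.0, -1.0]]
wrist_force: [0.9, -0.2, -0.2]
gripper_width: 1.001
gripper_force: 0.0
```

>>> move_arm(
  targets="0.97 -0.07 0 0;0.97 -0.07 0 0;0.97 -0.07 0 0;0.97 -0.07 0 0;0.97 -0.07 0 0;0.97 -0.07 0 0;0.97 -0.07 0 0;0.97 -0.07 0 0;0.97 -0.07 0 0;0 0 0 0",
)

```text
time_s: 2.7
tcp_pos: [0.6218, 0.0668, 0.221]
ee_rot: [[0.049, -0.999, 0.0], [-0.999, -0.049, -0.001], [0.001, -0.0, -1.0]]
wrist_force: [1.1, 0.7, -0.6]
gripper_width: 1.001
gripper_force: 0.0
```

Run:
```python
from h import *
s=sense();c=capture('wrist');print(s['tcp_pos'],np.round(c['hand_eye'],4).tolist(),c['fx'],c['cx'],c['cy']);cv2.imwrite('pics/w1.png',c['image'])
```

```text
[0.62179971 0.06684062 0.22095442] [[0.0013, 0.9584, 0.2854, 0.0787], [1.0, -0.0012, -0.0003, 0.0013], [0.0, 0.2854, -0.9584, -0.1625], [0.0, 0.0, 0.0, 1.0]] 348.5397847020242 320.22616712436604 192.81123690614575
```

View pics/w1.png

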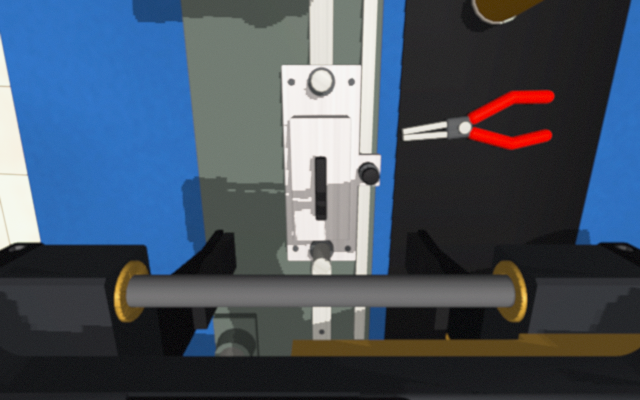

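The wrist view shows the bar at (320,188), post_b at (321,79), post_a at (320,250) and the knob at (370,172). The bar runs parallel to the image columns.

Run:
```python
from h import *
np.set_printoptions(precision=4,suppress=True)
s=sense();c=capture('wrist');T=np.eye(4);T[:3,:3]=s['ee_rot'];T[:3,3]=s['tcp_pos'];M=T@np.array(c['hand_eye'])
g=cv2.cvtColor(c['image'],6);k=np.zeros_like(g);k[150:225,305:335]=(g[150:225,305:335]<60)*255
q=max(cv2.findContours(k,0,2)[0],key=cv2.contourArea);r=cv2.minAreaRect(q);print(r)
for z in(.105,.11):print(onz(c,*r[0],z,M))
for p in((321,76),(320,246)):print(onz(c,*p,.082,M))
```

```text
((317.5, 187.5), (61.0, 9.0), 90.0)
[0.6204 0.0665 0.105 ]
[0.6205 0.0651 0.11  ]
[ 0.6219 -0.0221  0.082 ]
[0.6152 0.1302 0.082 ]
```

>>> move_arm(
  targets="-0.06 -0.03 -0.8 0;0 0 -0.8 0;0 0 -0.8 0;0 0 -0.8 0;0 0 -0.8 0;0 0 -0.6 0;0 0 -0.4 0;0 0 -0.25 0;0 0 0 0;0 0 0 0",
)

```text
time_s: 3.63
tcp_pos: [0.6172, 0.0666, 0.092]
ee_rot: [[0.051, -0.999, 0.001], [-0.999, -0.051, 0.0], [-0.0, -0.001, -1.0]]
wrist_force: [0.6, -0.2, 0.6]
gripper_width: 1.0
gripper_force: 0.0
```

>>> move_arm(
  targets="0 0 0 0;0 0 0 0;0 0 0 0;0 0 0 0;0 0 0 0;0 0 0 0;0 0 0 0;0 0 0 0",
  gripper=0,
)

```text
time_s: 4.3
tcp_pos: [0.6171, 0.0665, 0.0913]
ee_rot: [[0.05, -0.999, 0.0], [-0.999, -0.05, 0.0], [0.0, -0.0, -1.0]]
wrist_force: [-0.3, -0.4, -0.2]
gripper_width: 0.479
gripper_force: 0.0
```

>>> move_arm(
  targets="0.1 0 -0.06 0;0 0 0 0;0 0 0 0;0 0 0 0;0 0 0 0;0 0 0 0;0 0 0 0;0 0 0 0;0 0 0 0;0 0 0 0",
)

```text
time_s: 5.13
tcp_pos: [0.6196, 0.0665, 0.0898]
ee_rot: [[0.05, -0.999, 0.0], [-0.999, -0.05, 0.0], [-0.0, -0.0, -1.0]]
wrist_force: [0.7, 0.2, -0.2]
gripper_width: 0.111
gripper_force: 30.0
```

>>> move_arm(
  targets="0 0 0.2 0;0 0 0.4 0;0 0 0.5 0;0 0 0.5 0;0 0 0.5 0;0 0 0.5 0;0 0 0.5 0;0 0 0.4 0;0 0 0.2 0;0 0 0 0",
)

```text
time_s: 5.97
tcp_pos: [0.6201, 0.0666, 0.184]
ee_rot: [[0.05, -0.999, 0.003], [-0.999, -0.05, 0.001], [-0.001, -0.003, -1.0]]
wrist_force: [0.1, 0.4, -4.1]
gripper_width: 0.111
gripper_force: 30.0
```

>>> move_arm(
  targets="-0.4 0.13 0 0;-0.8 0.27 0 0;-0.9 0.3 0 0;-0.9 0.3 0 0;-0.9 0.3 0 0;-0.9 0.3 0 0;-0.9 0.3 0 0;-0.9 0.3 0 0;-0.7 0.23 0 0;-0.3 0.1 0 0",
)

```text
time_s: 6.8
tcp_pos: [0.4261, 0.1292, 0.1814]
ee_rot: [[0.051, -0.999, -0.003], [-0.999, -0.051, -0.001], [0.001, 0.003, -1.0]]
wrist_force: [0.1, 0.1, -2.5]
gripper_width: 0.107
gripper_force: 30.0
```

>>> move_arm(
  targets="0 0 -0.3 0;0 0 -0.6 0;0 0 -0.7 0;0 0 -0.7 0;0 0 -0.7 0;0 0 -0.7 0;0 0 -0.6 0;0 0 -0.4 0;0 0 -0.2 0;0 0 0 0",
)

```text
time_s: 7.63
tcp_pos: [0.4291, 0.1289, 0.0582]
ee_rot: [[0.049, -0.999, -0.003], [-0.999, -0.049, -0.002], [0.002, 0.003, -1.0]]
wrist_force: [0.8, 0.6, -2.7]
gripper_width: 0.107
gripper_force: 30.0
```

Run:
```python
from h import *
s=sense();print(s['tcp_pos'],s['wrist_force'])
a=capture('side')['image'][190:400,250:470];b=capture('top')['image'][200:340,180:440]
a=cv2.resize(a,None,fx=2.2,fy=2.2);b=cv2.resize(b,(300,162));o=np.zeros((a.shape[0],790,3),np.uint8);o[:,:a.shape[1]]=a;o[:162,490:790]=b;cv2.imwrite('pics/m.png',o)
```

```text
[0.42910105 0.12894531 0.05815668] [ 0.83385949  0.60898191 -2.71265324]
```

View pics/m.png

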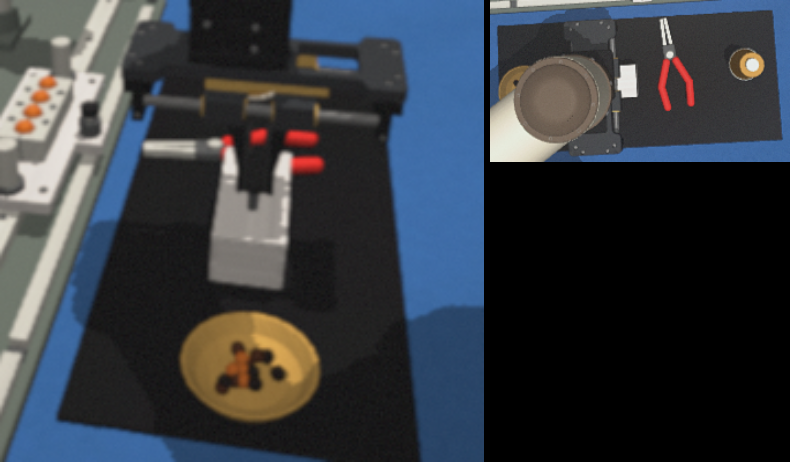

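The cover hangs just above clear mat, between the dish and the pliers. The bare beads are visible on the jig. I'll lower it slowly until it touches.

>>> move_arm(
  targets="0 0 -0.06 0;0 0 -0.06 0;0 0 -0.06 0;0 0 -0.04 0;0 0 -0.02 0;0 0 0 0",
)

```text
time_s: 8.23
tcp_pos: [0.4295, 0.1297, 0.0538]
ee_rot: [[0.05, -0.999, 0.0], [-0.999, -0.05, 0.0], [-0.0, -0.0, -1.0]]
wrist_force: [0.4, -0.5, -2.6]
gripper_width: 0.108
gripper_force: 30.0
```

>>> move_arm(
  targets="0 0 -0.03 0;0 0 -0.03 0;0 0 -0.03 0;0 0 0 0",
)

```text
time_s: 8.57
tcp_pos: [0.4298, 0.1298, 0.0517]
ee_rot: [[0.05, -0.999, 0.0], [-0.999, -0.05, -0.0], [0.0, -0.0, -1.0]]
wrist_force: [0.8, 0.0, -1.2]
gripper_width: 0.11
gripper_force: 30.0
```

>>> move_arm(
  targets="0 0 -0.02 0;0 0 -0.02 0;0 0 0 0",
)

```text
time_s: 8.82
tcp_pos: [0.4304, 0.1299, 0.0514]
ee_rot: [[0.051, -0.999, 0.002], [-0.999, -0.051, 0.0], [-0.0, -0.002, -1.0]]
wrist_force: [-0.3, -2.1, 5.5]
gripper_width: 0.111
gripper_force: 30.0
```

In contact. I'll release and rise.

>>> move_arm(
  targets="0 0 0 0;0 0 0 0;0 0 0 0;0 0 0 0;0 0 0 0;0 0 0 0;0 0 0 0;0 0 0 0;0 0 0 0;0 0 0 0",
  gripper=70,
)

```text
time_s: 9.65
tcp_pos: [0.4295, 0.1297, 0.0505]
ee_rot: [[0.05, -0.999, -0.0], [-0.999, -0.05, -0.0], [0.0, 0.0, -1.0]]
wrist_force: [0.7, 0.2, -0.1]
gripper_width: 0.762
gripper_force: 0.0
```

>>> move_arm(
  targets="0 0 0.4 0;0 0 0.8 0;0 0 0.9 0;0 0 0.9 0;0 0 0.9 0;0 0 0.9 0;0 0 0.6 0;0 0 0.2 0",
)

```text
time_s: 10.32
tcp_pos: [0.4307, 0.1304, 0.1932]
ee_rot: [[0.051, -0.999, 0.005], [-0.999, -0.051, 0.003], [-0.003, -0.005, -1.0]]
wrist_force: [-0.1, -0.3, 0.3]
gripper_width: 0.807
gripper_force: 0.0
```

>>> move_arm(
  targets="0.4 -0.3 0 0;0.8 -0.62 0 0;0.9 -0.7 0 0;0.9 -0.7 0 0;0.9 -0.7 0 0;0.9 -0.7 0 0;0.9 -0.7 0 0;0.9 -0.7 0 0;0.8 -0.6 0 0;0.34 -0.25 0 0",
)

```text
time_s: 11.15
tcp_pos: [0.6245, -0.0215, 0.1885]
ee_rot: [[0.048, -0.999, -0.002], [-0.999, -0.048, -0.001], [0.001, 0.002, -1.0]]
wrist_force: [0.9, 0.7, -0.5]
gripper_width: 0.8
gripper_force: 0.0
```

Run:
```python
from h import *
np.set_printoptions(precision=4,suppress=True)
s=sense();print(s['tcp_pos'])
c=capture('side');cv2.imwrite('pics/s2.png',c['image'])
```

```text
[ 0.6245 -0.0215  0.1885]
```

View pics/s2.png

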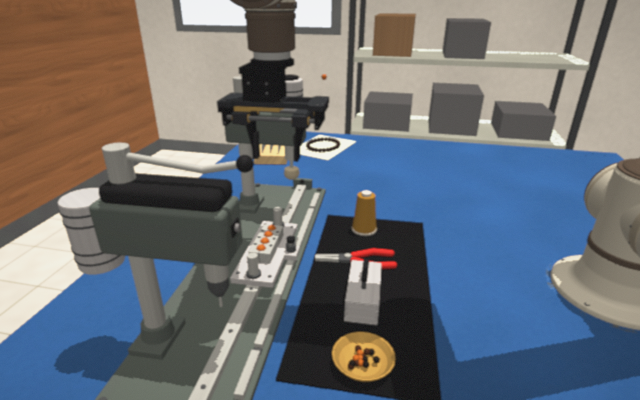

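The cover stands upright on the mat, clear of everything. Next I'll descend onto post_b.

>>> move_arm(
  targets="0 0.07 -0.6 0;0 0 -0.8 0;0 0 -0.8 0;0 0 -0.8 0;0 0 -0.8 0;0 0 -0.7 0;0 0 -0.5 0;0 0 -0.3 0;0 0 0 0;0 0 0 0",
)

```text
time_s: 12.03
tcp_pos: [0.6227, -0.0175, 0.058]
ee_rot: [[0.051, -0.999, -0.001], [-0.999, -0.051, -0.0], [0.0, 0.001, -1.0]]
wrist_force: [-0.4, -0.7, 0.1]
gripper_width: 0.802
gripper_force: 0.0
```

>>> move_arm(
  targets="0 0 0 0;0 0 0 0;0 0 0 0;0 0 0 0;0 0 0 0;0 0 0 0;0 0 0 0;0 0 0 0;0 0 0 0;0 0 0 0",
  gripper=16,
)

```text
time_s: 12.87
tcp_pos: [0.6258, -0.0175, 0.0584]
ee_rot: [[0.051, -0.999, 0.006], [-0.999, -0.051, 0.001], [-0.0, -0.006, -1.0]]
wrist_force: [6.6, -1.4, -4.3]
gripper_width: 0.206
gripper_force: 4.5
```

>>> move_arm(
  targets="0.1 0 0 0;0 0 0 0;0 0 0 0;0 0 0 0",
)

```text
time_s: 13.2
tcp_pos: [0.6258, -0.0177, 0.0583]
ee_rot: [[0.05, -0.999, 0.001], [-0.999, -0.05, 0.0], [-0.0, -0.001, -1.0]]
wrist_force: [0.6, 1.4, 1.8]
gripper_width: 0.196
gripper_force: 30.0
```

>>> move_arm(
  targets="-0.015 0.3 0 0;-0.03 0.6 0 0;-0.03 0.6 0 0;-0.03 0.6 0 0;-0.03 0.6 0 0;-0.03 0.6 0 0;-0.03 0.6 0 0;-0.03 0.6 0 0;-0.03 0.6 0 0;-0.03 0.6 0 0",
)

```text
time_s: 14.03
tcp_pos: [0.6184, 0.1263, 0.0583]
ee_rot: [[0.051, -0.999, 0.0], [-0.999, -0.051, -0.0], [0.0, -0.0, -1.0]]
wrist_force: [3.5, -4.1, 2.8]
gripper_width: 0.195
gripper_force: 30.0
```

>>> move_arm(
  targets="-0.03 0.6 0 0;-0.03 0.6 0 0;-0.03 0.5 0 0;-0.015 0.3 0 0;0 0 0 0;0 0 0 0",
)

```text
time_s: 14.53
tcp_pos: [0.6159, 0.1765, 0.0583]
ee_rot: [[0.051, -0.999, 0.001], [-0.999, -0.051, 0.002], [-0.002, -0.001, -1.0]]
wrist_force: [1.2, 0.8, 4.0]
gripper_width: 0.198
gripper_force: 30.0
```

Run:
```python
from h import *
s=sense();print(s['tcp_pos'],s['wrist_force'],s['time_s'])
a=capture('side')['image'][100:340,40:360];b=capture('top')['image'][30:240,100:380]
a=cv2.resize(a,(440,330));b=cv2.resize(b,(350,262));o=np.zeros((330,790,3),np.uint8);o[:,:440]=a;o[:262,440:]=b;cv2.imwrite('pics/m2.png',o)
```

```text
[0.61586557 0.17646614 0.05826535] [1.19073174 0.79439604 4.0252753 ] 14.5333
```

View pics/m2.png

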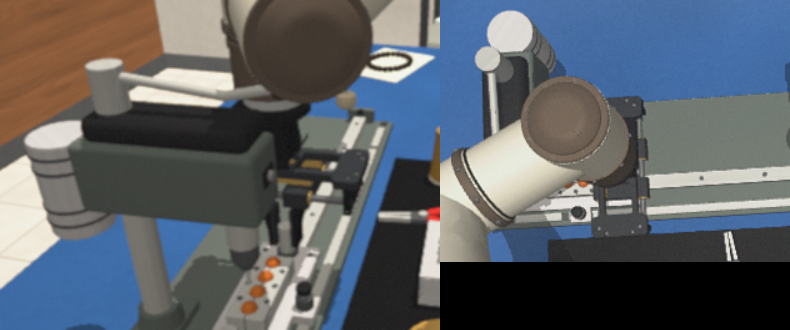

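The view shows the carriage nearing the drill, with the gripper behind post_b. The wrist cap in the side crop at (308,45) is close to the lever, so I'll check its height and clearance.

Run:
```python
from h import *
np.set_printoptions(precision=4,suppress=True)
c=capture('side');t=capture('top')
for y in(.2,.23,.26):
    for n,p in(('ctr',(264,133)),('bot',(264,174))):
        o,d=ray(c,*p);print(y,n,o+d*(y-o[1])/d[1])
# drill items: lever ball and head box in the original views
a=cv2.imread('pics/top0.png')
print('ball',tri(ray(t,143,187),ray(c,245,163)),'lever base',tri(ray(t,138,77),ray(c,117,150)))
for p in((188,178),(186,70),(160,183)):print('box',p,onz(t,*p,.247))
print('guard',onz(t,184,75,.29),onz(t,175,170,.29),onz(t,136,170,.29))
# arm cap/lower edge in the top view for several heights
for z in(.3,.4,.5):print('armtop',onz(t,200,125,z),onz(t,165,125,z))
```

```text
0.2 ctr [0.5674 0.2    0.3083]
0.2 bot [0.5707 0.2    0.2509]
0.23 ctr [0.5565 0.23   0.3182]
0.23 bot [0.5597 0.23   0.2642]
0.26 ctr [0.5457 0.26   0.3281]
0.26 bot [0.5486 0.26   0.2776]
ball (array([0.5594, 0.2867, 0.3007]), np.float64(0.0017246011037482265)) lever base (array([0.7146, 0.295 , 0.3068]), np.float64(0.0007746369491198623))
box (188, 178) [0.5787 0.24   0.247 ]
box (186, 70) [0.7473 0.2462 0.247 ]
box (160, 183) [0.5716 0.2826 0.247 ]
guard [0.723 0.235 0.29 ] [0.5839 0.2454 0.29  ] [0.5846 0.3016 0.29  ]
armtop [0.6459 0.2076 0.3   ] [0.6468 0.2575 0.3   ]
armtop [0.6191 0.1785 0.4   ] [0.6198 0.2208 0.4   ]
armtop [0.5922 0.1495 0.5   ] [0.5927 0.1841 0.5   ]
```

Run:
```python
from h import *
s=sense();print(np.round(s['joints'],1),s['time_s'])
a=capture('side')['image'][:300,40:640];b=capture('top')['image'][:300,:600]
cv2.imwrite('pics/m3.png',cv2.resize(np.vstack([a,b]),(600,600)))
```

```text
[ 30.3  32.   -8.6  -0.  -49.3 -27.4] 14.7333
```

View pics/m3.png

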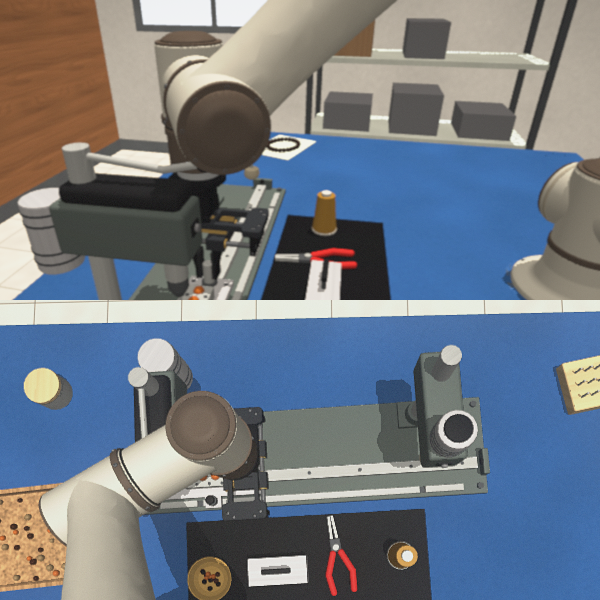

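The forearm's wrist joint is just above the lever ball: ball at (0.559, 0.287, 0.301), joint underside at about z 0.315. I won't drag further in this pose. I'll let go, rise and back off, turn the gripper 90°, and push post_b with one open finger. That keeps the arm further back and higher.

>>> move_arm(
  targets="0 0 0 0;0 0 0 0;0 0 0 0;0 0 0 0;0 0 0 0;0 0 0 0;0 0 0 0;0 0 0 0",
  gripper=87,
)

```text
time_s: 15.5
tcp_pos: [0.6157, 0.1747, 0.0579]
ee_rot: [[0.05, -0.999, -0.0], [-0.999, -0.05, -0.0], [0.0, 0.0, -1.0]]
wrist_force: [-0.6, 0.2, 0.7]
gripper_width: 0.717
gripper_force: 0.0
```

>>> move_arm(
  targets="0 0 0.4 0;0 0 0.7 0;0 0 0.8 0;0 0 0.8 0;0 -0.4 0.4 0.5;0.04 -0.8 0 1;0.04 -0.8 0 1;0.04 -0.7 0 1;0.04 -0.7 0 1;0 -0.3 0 1",
)

```text
time_s: 16.33
tcp_pos: [0.6198, 0.0804, 0.1366]
ee_rot: [[0.508, -0.861, 0.001], [-0.861, -0.508, 0.0], [0.0, -0.001, -1.0]]
wrist_force: [-0.2, 0.2, -0.9]
gripper_width: 1.001
gripper_force: 0.0
```

>>> move_arm(
  targets="0 0 0 1;0 0 0 1;0 0 0 1;0 0 0 1;0 0 0 1;0 0 0 1;0 0 0 1;0 0 0 1;0 0 0 1;0 0 0 1",
)

```text
time_s: 17.17
tcp_pos: [0.6199, 0.0823, 0.1365]
ee_rot: [[0.987, -0.163, 0.001], [-0.163, -0.987, 0.0], [0.001, -0.0, -1.0]]
wrist_force: [0.8, -0.0, 0.5]
gripper_width: 1.0
gripper_force: 0.0
```

>>> move_arm(
  targets="0 0 0 1;0 0 0 1;0 0 0 0.5;0 0 0 0",
)

```text
time_s: 17.5
tcp_pos: [0.6199, 0.0823, 0.1365]
ee_rot: [[0.999, 0.051, 0.001], [0.051, -0.999, 0.0], [0.001, -0.0, -1.0]]
wrist_force: [-0.4, -0.7, 0.5]
gripper_width: 0.999
gripper_force: 0.0
```

>>> move_arm(
  targets="0 0 -0.6 0;0 0 -0.7 0;0 0 -0.7 0;0 0 -0.5 0;0 0 -0.14 0;0 0 0 0",
)

```text
time_s: 18.0
tcp_pos: [0.6193, 0.082, 0.0689]
ee_rot: [[0.999, 0.049, -0.002], [0.049, -0.999, -0.001], [-0.002, 0.001, -1.0]]
wrist_force: [-0.2, 0.3, -0.4]
gripper_width: 1.001
gripper_force: 0.0
```

>>> move_arm(
  targets="-0.01 0.2 0 0;-0.01 0.2 0 0;-0.01 0.2 0 0;-0.01 0.2 0 0;-0.01 0.1 0 0;0 0.1 0 0;-0.01 0.1 0 0;0 0 0 0",
)

```text
time_s: 18.67
tcp_pos: [0.6182, 0.1102, 0.0696]
ee_rot: [[0.999, 0.051, 0.0], [0.051, -0.999, 0.0], [0.0, -0.0, -1.0]]
wrist_force: [-0.5, -0.0, 0.1]
gripper_width: 0.999
gripper_force: 0.0
```

Run:
```python
from h import *
s=sense();print(s['tcp_pos'],s['wrist_force'],np.round(s['joints'],1))
a=capture('side')['image'][60:310,40:360];b=capture('top')['image'][30:240,100:380]
a=cv2.resize(a,(448,350));b=cv2.resize(b,(350,262));o=np.zeros((350,798,3),np.uint8);o[:,:448]=a;o[:262,448:]=b;cv2.imwrite('pics/m4.png',o)
```

```text
[0.61823706 0.11022868 0.06959214] [-0.47669706 -0.02691018  0.08960873] [ 24.9  30.3  -9.9  -0.  -49.8  68.1]
```

View pics/m4.png

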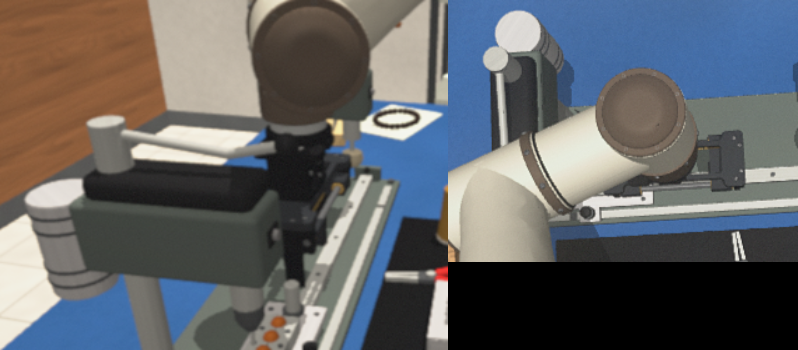

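The finger is right behind post_b, and the arm is now well back from and above the lever ball. I'll push slowly and watch the force.

>>> move_arm(
  targets="-0.005 0.1 0 0;-0.005 0.1 0 0;-0.005 0.1 0 0;-0.005 0.1 0 0;-0.005 0.1 0 0;-0.005 0.1 0 0;-0.005 0.1 0 0;0 0 0 0",
)

```text
time_s: 19.43
tcp_pos: [0.6174, 0.128, 0.0695]
ee_rot: [[0.999, 0.05, 0.0], [0.05, -0.999, 0.0], [0.0, -0.0, -1.0]]
wrist_force: [0.6, -0.6, 0.1]
gripper_width: 1.0
gripper_force: 0.1
```

```bash
cat > kn.py <<'E'
from h import *
np.set_printoptions(precision=4,suppress=True)
s=sense();print(s['tcp_pos'],s['wrist_force'],s['time_s'])
c=capture('top');im=c['image'];hsv=cv2.cvtColor(im,40)
import sys
m=((hsv[...,2]<60)*255).astype(np.uint8);k=np.zeros_like(m);k[180:225,175:230]=m[180:225,175:230]
for q in cv2.findContours(k,0,2)[0]:
    r=cv2.minEnclosingCircle(q);a=cv2.contourArea(q)
    if a>20:print(a,r,onz(c,*r[0],.068))
E
python3 kn.py
```

```text
[0.6174 0.128  0.0695] [ 0.6312 -0.6293  0.065 ] 19.4333
103.0 ((208.0, 222.0), 21.095121383666992) [0.5224 0.257  0.068 ]
```

```bash
sed -i 's/<60/<85/; s/k\[180:225,175:230\]=m\[180:225,175:230\]/k[188:209,180:230]=m[188:209,180:230]/; s/a>20/a>40/' kn.py; python3 kn.py
```

```text
[0.6175 0.1279 0.0695] [-0.5698 -0.133   0.4969] 19.4833
75.0 ((202.5, 201.0), 5.852449893951416) [0.5621 0.268  0.068 ]
```

>>> move_arm(
  targets="-0.005 0.1 0 0;0 0.06 0 0;0 0.04 0 0;0 0 0 0",
)

```text
time_s: 19.87
tcp_pos: [0.6172, 0.1325, 0.0696]
ee_rot: [[0.999, 0.05, -0.0], [0.05, -0.999, 0.0], [-0.0, -0.0, -1.0]]
wrist_force: [-0.3, -0.3, 1.4]
gripper_width: 0.998
gripper_force: 0.4
```

```bash
python3 kn.py
```

```text
[0.6172 0.1325 0.0696] [-0.3278 -0.2617  1.4053] 19.8667
60.0 ((199.0, 200.5), 7.43313455581665) [0.5631 0.2747 0.068 ]
```

>>> move_arm(
  targets="0 0.1 0 0;-0.005 0.1 0 0;0 0 0 0;0 0 0 0",
)

```text
time_s: 20.25
tcp_pos: [0.6173, 0.1378, 0.0695]
ee_rot: [[0.999, 0.05, 0.0], [0.05, -0.999, 0.001], [0.001, -0.0, -1.0]]
wrist_force: [-1.0, -0.4, -0.4]
gripper_width: 1.001
gripper_force: 0.0
```

```bash
python3 kn.py
```

```text
[0.6173 0.1378 0.0695] [-0.9753 -0.4085 -0.3908] 20.25
69.0 ((195.8333282470703, 200.8333282470703), 5.602685451507568) [0.5625 0.2807 0.068 ]
```

>>> move_arm(
  targets="0 0.05 0 0;0 0.03 0 0;0 0 0 0",
)

```text
time_s: 20.55
tcp_pos: [0.6172, 0.1395, 0.0695]
ee_rot: [[0.999, 0.05, 0.0], [0.05, -0.999, 0.0], [0.0, -0.0, -1.0]]
wrist_force: [-0.4, -0.7, -0.1]
gripper_width: 0.998
gripper_force: 0.0
```

```bash
python3 kn.py
```

```text
[0.6172 0.1395 0.0695] [-0.4465 -0.7292 -0.0958] 20.55
74.0 ((195.31967163085938, 200.99180603027344), 5.680434226989746) [0.5623 0.2817 0.068 ]
```

>>> move_arm(
  targets="0 0.05 0 0;0 0.03 0 0;0 0 0 0",
)

```text
time_s: 20.85
tcp_pos: [0.6172, 0.1414, 0.0696]
ee_rot: [[0.999, 0.05, 0.0], [0.05, -0.999, 0.0], [0.0, -0.0, -1.0]]
wrist_force: [0.1, -0.7, -0.7]
gripper_width: 0.999
gripper_force: 0.0
```

```bash
python3 kn.py
```

```text
[0.6172 0.1414 0.0696] [ 0.1062 -0.7292 -0.6698] 20.85
74.0 ((195.31967163085938, 200.99180603027344), 5.680434226989746) [0.5623 0.2817 0.068 ]
```

>>> move_arm(
  targets="0 0.04 0 0;0 0 0 0;0 0 0 0",
)

```text
time_s: 21.15
tcp_pos: [0.6171, 0.1422, 0.0695]
ee_rot: [[0.999, 0.05, -0.0], [0.05, -0.999, -0.0], [-0.0, 0.0, -1.0]]
wrist_force: [0.1, 1.2, 0.5]
gripper_width: 1.001
gripper_force: 0.0
```

```bash
python3 kn.py; python3 kn.py
```

```text
[0.6171 0.1422 0.0695] [0.1334 1.1668 0.5216] 21.15
74.0 ((195.31967163085938, 200.99180603027344), 5.680434226989746) [0.5623 0.2817 0.068 ]
[0.6171 0.1422 0.0695] [ 0.935  -0.4479  0.3799] 21.2
74.0 ((195.31967163085938, 200.99180603027344), 5.680434226989746) [0.5623 0.2817 0.068 ]
```

>>> move_arm(
  targets="0 0.04 0 0;0 0 0 0;0 0 0 0",
)

```text
time_s: 21.5
tcp_pos: [0.6171, 0.1431, 0.0695]
ee_rot: [[0.999, 0.05, -0.0], [0.05, -0.999, -0.0], [-0.0, 0.0, -1.0]]
wrist_force: [-0.8, -0.8, 0.2]
gripper_width: 1.003
gripper_force: 0.3
```

```bash
python3 kn.py; python3 kn.py
```

```text
[0.6171 0.1431 0.0695] [-0.8328 -0.8181  0.221 ] 21.5
73.0 ((195.35714721679688, 200.7857208251953), 5.647019863128662) [0.5626 0.2816 0.068 ]
[0.6171 0.1431 0.0696] [-0.7242 -0.6549  0.3113] 21.55
75.0 ((195.3867950439453, 200.91510009765625), 5.717186450958252) [0.5624 0.2815 0.068 ]
```

The carriage leapt about 3.5 mm ahead of the finger and then stayed put, so it has clicked in. I'll back away, rise and verify.

>>> move_arm(
  targets="0.01 -0.3 0 0;0.03 -0.6 0 0;0.03 -0.6 0 0;0 -0.4 0.4 0;0 0 0.8 0;0 0 0.8 0;0 -0.5 0.8 0;0 -0.8 0.6 0;0 -0.8 0 0;0 -0.4 0 0",
)

```text
time_s: 22.43
tcp_pos: [0.6193, 0.0306, 0.1568]
ee_rot: [[0.999, 0.048, 0.003], [0.048, -0.999, 0.001], [0.003, -0.001, -1.0]]
wrist_force: [-0.1, 0.6, -1.0]
gripper_width: 0.999
gripper_force: 0.0
```

```bash
python3 kn.py
python3 - <<'E'
from h import *
a=capture('side')['image'][100:400,40:460];b=capture('top')['image'][30:340,100:450]
a=cv2.resize(a,(440,314));b=cv2.resize(b,(350,310));o=np.zeros((314,790,3),np.uint8);o[:,:440]=a;o[:310,440:]=b;cv2.imwrite('pics/m5.png',o)
E
```

```text
[0.6193 0.0306 0.1568] [-0.1131  0.6017 -1.0065] 22.4333
```

View pics/m5.png

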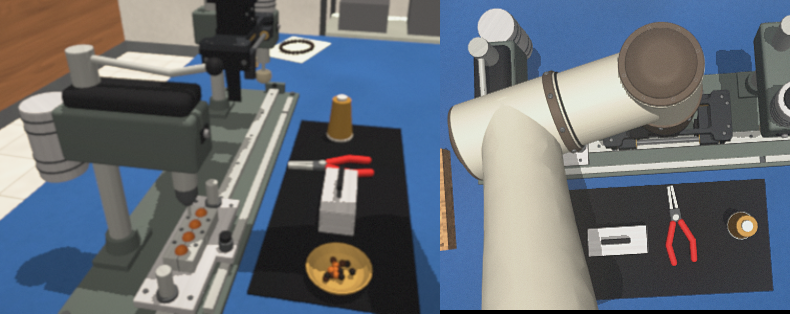

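The carriage sits under the drill with the beads centred around the bit. The cover is upright on the mat and the bystanders are undisturbed. One numerical check of how far the carriage travelled, from the side view, comes next.

Run:
```python
from h import *
np.set_printoptions(precision=4,suppress=True)
c=capture('side')
a,b=onz(c,196.5,359,.082),onz(c,242.4,274,.082);print('posts',a,b,'mid',(a+b)/2,'knob',onz(c,254.8,326,.066))
a=onz(c,252.5,256,.082);print('start post_a',a,'start knob',onz(c,290.5,240,.068))
```

```text
posts [0.6047 0.376  0.082 ] [0.6136 0.2058 0.082 ] mid [0.6091 0.2909 0.082 ] knob [0.5629 0.2926 0.066 ]
start post_a [0.6156 0.1556 0.082 ] start knob [0.5744 0.0721 0.068 ]
```

```bash
python3 -c "
from station import *
print(finish_job())"
```

```text
the job is handed in; nothing more can be done
None
```

I set the cover upright on a clear spot of the mat and pushed the carriage until it clicked into the station under the drill, then let go and handed the job in. The arm passed close to the drill's lever ball once; I saw no contact, but the force sensor would not register a light touch there.

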